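Set the iris of the chip inspection light stage

ROBOT

A 7-joint arm with a two-finger parallel gripper is mounted at the origin on the work surface. World frame = base frame: x ahead of the robot, y to its left, z up, the work surface at z = 0. Lengths are in m, angles in rad, forces in N, time in s.
With the tool pointing down it reaches from about 0.35 to 0.775 m from the base axis. Payload 3.1 kg.
Tool frame: the origin (TCP) lies at the centre of the arm's flange, where the gripper is bolted on; the fingertips stand 173 mm ahead of it and the grasp point (between the pads) lies 155 mm ahead of it (bot.pinch_z is the distance from the TCP to the grasp point, in m); z points along the fingers, y is the direction in which the jaws open and shut (so a half turn about z gives the same grasp; the last joint's range is limited). The gripper opens to 85 mm and grips with 20 to 120 N. Pads are 22 mm wide; open, the fingers measure 114 mm over their backs; the gripper's body (76 mm by 85 mm) begins 54 mm behind the grasp point. The pads swing forward as they close: fully open they stand 13 mm farther back than shut.
Start: joints at [1.11, 0.311, 0.014, 1.512, -0.004, 1.319, -0.027], TCP at [0.224, -0.502, 0.405] pointing down, gripper open.
Joint ranges: [-2.7, 2.7], [-0.3, 1.91], [-1.27, 1.3], [0.12, 2.57], [-1.44, 4.58], [0.2, 2.03], [-3.05, 3.05]. Speed limits (rad/s): [2.79, 2.79, 3.14, 3.14, 3.14, 3.14, 3.14].

INTERFACE

Orientations are given as a rotation vector (axis times angle).
In Python, from workcell import bot, solver, capture, camera_info, job, spotter gives the robot as it stands. The module is installed in compiled form; this text tells all that it offers. Calls block until the motion is done:
- bot.movep(position, orientation): joint-space move of the TCP to a pose.
- bot.movel(position, rot=None, velocity=0.15, force_limit=None): straight line of the TCP; rot=None keeps the orientation; velocity is the mean speed in m/s. With force_limit (N) it stops when the force on the tool has changed by that much, and returns True; else False.
- bot.movej(angles): joint-space move.
- bot.open_jaws() and bot.close(): open the fingers fully, or close them until they stop; the grip force is fixed at half the most.
- bot.pause(seconds).
- solver.ik(position, orientation): joint angles nearest the present ones, or None.
- bot.state(): the state.
- capture(name): name is "scene" or "side" or "wrist"; returns the picture (400x640x3 uint8, red, green, blue); there is no depth.
- camera_info(name): a dict with "fov_y" (degrees; the focal length in pixels is half the picture's height over the tangent of half this angle, whatever the lens; pixels are square), "cx", "cy" (the principal point, pixels), "camera_from_world" (4x4, takes a point from world to camera coordinates). Camera axes: x right, y up, looking along -z (the intrinsics and any distortion apply to the point x, -y, -z); pixel columns grow to the right and rows downward; lengths in m; the calibration is good to about 2 mm. A picture is of the moment at which its call begins: read the wrist's pose just before it. camera_info takes no time and is no camera call; for the wrist camera it gives the pose at the moment of the call.
A pose or a line that the arm cannot do raises bot.MotionError and nothing moves.
- job.close_job(): hands the job in, once; it reports no verdict.
Trained networks look in the newest picture that a camera, given by its name, has taken for a name from the list of things; names that differ only in an ending like _2 or _b are one class to them, and where a whole thing is asked for, a point or a joint stands for the part that bears it (a point fixed in the world has none). Each returns a list of dicts, best first, with "score" (0 to 1); they miss things now and then, are a little off and sometimes report something else, mostly with a low value. They report only what shows in the picture. A call takes as long as a camera call. They do not tell look-alikes from the thing itself.
- spotter.find_in(name, camera): "location" ([x, y, z] in m, in the coordinates of the camera as it stood for that picture, good to about 4 mm: the middle of the surface that is visible of it).
The state is a dict: "time": time; "q": joint angles; "qd": joint speeds; "joint_torque": joint torques, N m; "eef_pos": TCP position; "tool_rot": TCP orientation; "wrist_force": force on the tool from outside, world axes, zero at the start; "torque": the same for the moment, N m; "finger_gap": opening from 0.0 (shut) to 1.0 (fully open).
Only numpy, scipy, OpenCV 4.12 (cv2) and the standard library are available. Lean on these libraries where they do the work, as an engineer would, in place of code of your own. Each camera call takes 0.05 s, during which the arm holds its last target. There are 200 camera calls.

TASK

With a fingertip, push the upright paddle of the light stage's iris lever around its arc until the lever's arm is centred over the little brass rider on the scale, then press the push button on the small control box all the way down and let it come back up. Only push and press: do not pinch the paddle or pick anything up, do not shift the rider, and leave the chip on the glass and everything else on the bench where it is.

Things in the scene. Friction and masses are not known exactly. Their poses are not given: they have to be found in the camera images.
- stage: round white light stage fixed to the bench: a drum 210 mm across and 55 mm high, origin at the centre of its underside, z up. On top a dark knurled iris ring (160 mm across, top 67 mm above the bench) turns about the drum's axis around a round glass window (92 mm across, top at 69 mm). A scale of 17 black marks, 0.15 rad apart, runs round the drum's rim on its -x side (mostly towards the robot)
- stage_center (a point): centre of the glass window on the drum's vertical axis, 69 mm above the bench; the ring turns about this axis
- iris (a joint): angle of the iris ring in rad, -1.25 to 1.25 between stops; at 0 the lever points along the stage's -x axis; grows counter-clockwise seen from above (the lever then moves towards the stage's -y). Stays where it is left; stiff, about 2 to 3 N at the paddle. It starts at -1.15 to -0.7 and always below the rider's angle
- paddle (a point): middle of the upright white paddle at the outer end of the iris lever, 122 mm from the ring's axis and 90 mm above the bench. The paddle is a plate 24 mm long radially, 14 mm thick along the arc, and stands from 61 to 112 mm above the bench, outside the drum. Push on one of its two flat sides (the clockwise one to turn the ring counter-clockwise)
- lever_mark (a point): point on the top middle line of the lever's straight flat arm (dark steel bar, 8 mm wide, 61 to 69 mm above the bench, running radially from ring to paddle), 98 mm from the ring's axis
- rider_mark (a point): middle of the rider, 98 mm from the ring's axis, 59 mm above the bench. The rider is a brass clip 20 mm wide along the arc that lies over the edge of the drum's scale, with a flange 24 mm down the drum's side; the lever's arm passes 2 mm above it. It holds by stiff friction (about 20 N) at a different place each time
- button (a joint): travel of the push button in m: 0 up, 0.006 fully down; moves straight down, springs back; 5 N holds it fully down
- button_top (a point): centre of the round grey button's top (32 mm across), 52 mm above the bench, on the white control box (100 x 80 x 30 mm, fixed to the bench), the button faces up
- box: the control box with the button (button axis 12 mm from the box centre along its -x), origin at the centre of its underside
- chip: loose grey chip 34 x 26 x 5 mm lying on the glass window, origin under its middle; stays there
- bottle: loose clear bottle with orange cap, 54 mm across, 115 mm high, behind the stage, origin at its foot
- tub: loose clear tub 110 x 90 x 50 mm, origin under its middle
- tip_rack: loose pipette tip rack 122 x 82 x 71 mm, origin under its middle
- beaker: loose white cup 80 mm across, 70 mm high, origin at its foot
- pen: loose marker pen 130 mm long and 13 mm thick, lying, origin under its middle
- jar: loose small jar 50 mm across, 70 mm high, origin at its foot
Not all that is in view belongs to the job. Leave any black look-alike of the box alone.

How it is judged:
On the way, in this order (a step that is already met when the one before it is completed fails the run):
1. the lever's arm is centred over the rider, within 6 mm, and at rest (horizontal distance between lever_mark and rider_mark below 0.006 m and velocity of joint iris between -0.02 and 0.02 rad/s), for 0.2 s.
2. the button is pressed down while the arm stays over the rider (horizontal distance between lever_mark and rider_mark below 0.006 m and value of joint button above 0.0045 m), for 0.05 s.
At the end, for the whole second after the job is handed in: The lever's arm rests centred over the rider (within 6 mm at the rider), after which the button was pressed at least 4.5 mm down and is up again; the rider is within 4 mm, the chip within 10 mm and all other loose things within 25 mm of where they were (all of step 1 and value of joint button below 0.0015 m and distance of rider_mark from where it was at the start of the episode below 0.004 m and distance of chip from where it was at the start of the episode below 0.01 m and distance of each of bottle, tub, tip_rack, beaker, pen, jar from where it was at the start of the episode below 0.025 m); the robot touches nothing.
It fails at once if the paddle is pinched: both its flat sides are pressed by the fingers at once with over 1.5 N each (contact force between the fingers and iris_c2 above 1.5 N and contact force between the fingers and iris_c3 above 1.5 N).
It fails at once if the rider is shifted by over 4 mm (distance of rider_mark from where it was at the start of the episode above 0.004 m).
It fails at once if the chip is moved over 10 mm or lifted (distance of chip from where it was at the start of the episode above 0.01 m).
It fails at once if a bystander is moved over 25 mm, lifted or carried (distance of any of bottle, tub, tip_rack, beaker, pen, jar from where it was at the start of the episode above 0.025 m).
It also fails if it takes over 58 s, if anything falls off the work surface, if the arm or the gripper's body presses on something with over 40 N, if the wrist force passes 120 N, or if a joint passes its speed limit or range.

## Working session

There is one attempt and no reset: what is moved stays moved. The work goes in short steps, each a Python script; the robot and the scene stay as the last script left them, time stands still between calls to the robot, and variables do not carry over. Pictures are saved under pics/ and viewed, about 8 in all and at most 12, crops included, and the job is handed in when it is done.

```bash
mkdir -p pics; cat > h.py <<'E'
import numpy as np, cv2
from workcell import bot, solver, capture, camera_info, job, spotter
def K(ci): 
    f=200/np.tan(np.radians(ci["fov_y"])/2); return f,ci["cx"],ci["cy"]
def proj(ci,P):
    f,cx,cy=K(ci); p=np.array(ci["camera_from_world"])@np.r_[P,1]; return np.array([cx+f*p[0]/-p[2],cy-f*p[1]/-p[2]])
def ray(ci,uv,z):
    f,cx,cy=K(ci); T=np.linalg.inv(np.array(ci["camera_from_world"]))
    d=T[:3,:3]@np.array([(uv[0]-cx)/f,-(uv[1]-cy)/f,-1]); o=T[:3,3]; return o+d*(z-o[2])/d[2]
def world(ci,l): return (np.linalg.inv(np.array(ci["camera_from_world"]))@np.r_[l,1])[:3]
def save(n,im): cv2.imwrite("pics/"+n+".png",im[:,:,::-1])
E
python3 - <<'E'
from h import *
s=bot.state();print(s["time"],s["eef_pos"],s["tool_rot"])
for c in("scene","side"):
    im=capture(c);save(c+"0",im);ci=camera_info(c);print(c,{k:v for k,v in ci.items() if k!="camera_from_world"},np.linalg.inv(ci["camera_from_world"])[:3,3])
    for n in("stage","stage_center","paddle","lever_mark","rider_mark","button_top","box","bottle"):
        for d in spotter.find_in(n,c)[:2]:
            w=world(ci,d["location"]);print(n,round(d["score"],2),w.round(3),proj(ci,w).round())
E
```

```text
0.0 [ 0.22356162 -0.50215214  0.40359457] [-3.07065090e+00 -6.52657193e-01  9.47118455e-04]
scene {'fov_y': 43.11920450844059, 'cx': 318.4315490178908, 'cy': 207.26471877303803} [ 1.30741392 -0.74858854  1.02049136]
stage 0.63 [0.604 0.024 0.058] [328. 205.]
stage_center 0.59 [0.602 0.029 0.055] [329. 205.]
paddle 0.64 [0.589 0.05  0.065] [331. 197.]
lever_mark 0.77 [0.586 0.05  0.067] [330. 196.]
button_top 0.51 [ 0.482 -0.332  0.051] [200. 255.]
button_top 0.51 [ 0.516 -0.47   0.051] [162. 294.]
box 0.88 [ 0.503 -0.337  0.028] [205. 266.]
box 0.85 [ 0.529 -0.478  0.027] [164. 305.]
bottle 0.67 [ 0.741 -0.043  0.067] [350. 240.]
side {'fov_y': 55.94450861718978, 'cx': 315.75514347516196, 'cy': 196.41847053680274} [ 0.36587181 -0.71996506  0.73451171]
stage 0.72 [0.565 0.015 0.06 ] [297. 199.]
stage_center 0.57 [0.563 0.016 0.057] [296. 199.]
paddle 0.6 [0.558 0.045 0.066] [291. 191.]
lever_mark 0.61 [0.556 0.043 0.063] [290. 192.]
rider_mark 0.39 [0.474 0.056 0.056] [260. 197.]
button_top 0.71 [ 0.474 -0.331  0.048] [302. 321.]
button_top 0.71 [ 0.429 -0.184  0.052] [264. 270.]
box 0.86 [ 0.443 -0.197  0.029] [272. 279.]
box 0.74 [0.564 0.015 0.058] [296. 199.]
bottle 0.81 [ 0.721 -0.043  0.061] [358. 200.]
```

View pics/scene0.png

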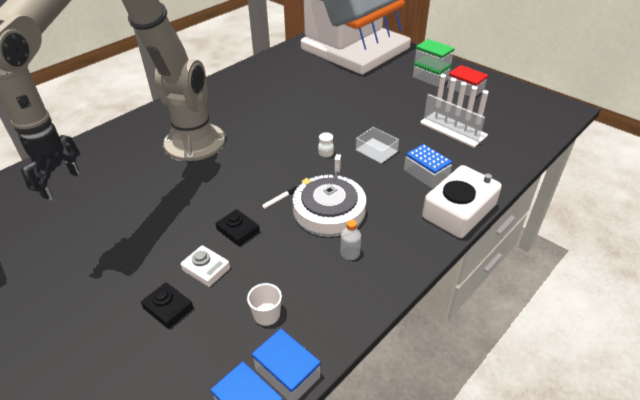

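View pics/side0.png

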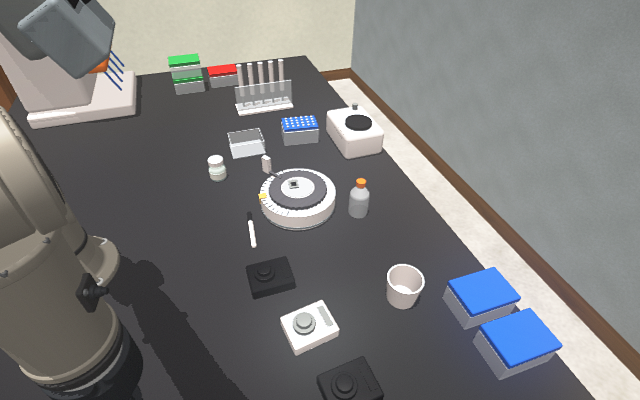

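The control box is the white one with the grey button, scene (205,265) / side (308,325). Its look-alikes are the two black boxes at scene (237,226) and (166,304), so I choose the white one. The lever paddle is at scene (337,163) / side (266,163) and the brass rider at scene (305,182) / side (263,196). Next I go over the stage for a close look with the wrist camera.

```bash
python3 - <<'E'
from h import *
for c,ps in(("scene",[(337,157,.112),(305,182,.057),(330,190,.069),(201,257,.052)]),("side",[(266,156,.112),(263,196,.057),(297,188,.069),(304,321,.052)])):
    ci=camera_info(c)
    for u,v,z in ps: print(c,ray(ci,(u,v),z).round(3))
bot.close()
from scipy.spatial.transform import Rotation as R
rot=R.from_euler('x',np.pi).as_rotvec()
for p in([.45,.05,.45],[.45,.05,.40]):
    try: bot.movep(p,rot);break
    except bot.MotionError as e: print(e)
s=bot.state();print(s["time"],s["eef_pos"],s["tool_rot"],s["q"])
ci=camera_info("wrist");im=capture("wrist");save("w0",im)
T=np.linalg.inv(ci["camera_from_world"]);print(T.round(3),ci["fov_y"])
for n in("stage","stage_center","paddle","lever_mark","rider_mark"):
    for d in spotter.find_in(n,"wrist")[:2]:
        w=world(ci,d["location"]);print(n,round(d["score"],2),w.round(3),proj(ci,w).round())
E
```

```text
scene [0.52  0.154 0.112]
scene [0.483 0.054 0.057]
scene [0.571 0.067 0.069]
scene [ 0.49  -0.334  0.052]
side [0.519 0.162 0.112]
side [0.482 0.058 0.057]
side [0.576 0.048 0.069]
side [ 0.477 -0.334  0.052]
3.8083 [0.45024709 0.04886396 0.44984559] [ 3.14112848e+00 -3.19162160e-03 -3.90123932e-04] [ 0.47499561  0.13528933 -0.69294988  1.65272565  0.0881789   1.38556916
 -1.80258526]
[[-0.002  0.957  0.291  0.525]
 [-1.    -0.002 -0.001  0.048]
 [-0.    -0.291  0.957  0.42 ]
 [ 0.     0.     0.     1.   ]] 71.37847455791798
stage 0.56 [0.577 0.052 0.066] [315.  71.]
stage_center 0.72 [0.573 0.052 0.071] [314.  74.]
paddle 0.81 [0.576 0.06  0.069] [308.  72.]
lever_mark 0.57 [0.583 0.065 0.073] [303.  65.]
rider_mark 0.63 [0.481 0.066 0.061] [305. 154.]
```

View pics/w0.png

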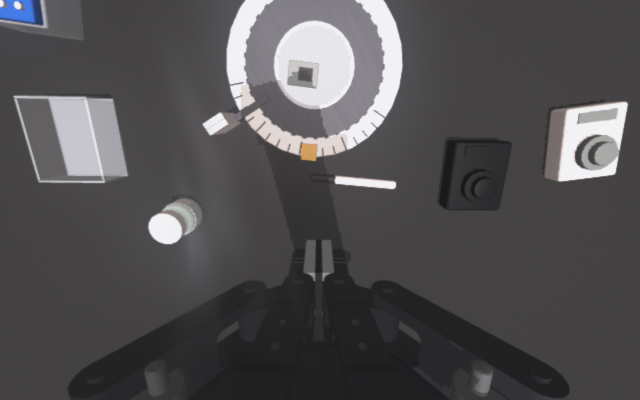

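The wrist view shows the glass centre near (315,66), the paddle at (222,121), the rider at (309,152), the jar at (175,220) and the tub at (75,140). The pushing side has about 100 mm free. I'll take a more central view and measure the geometry by colour.

```bash
python3 - <<'E'
from h import *
from scipy.spatial.transform import Rotation as R
rot=R.from_euler('x',np.pi).as_rotvec()
bot.movep([.51,.05,.45],rot);bot.pause(.3)
ci=camera_info("wrist");im=capture("wrist")
np.savez("w1.npz",im=im,**{k:np.array(v) for k,v in ci.items()})
hsv=cv2.cvtColor(im,cv2.COLOR_RGB2HSV)
m=((hsv[...,0]>10)&(hsv[...,0]<25)&(hsv[...,1]>130)&(hsv[...,2]>100)).astype(np.uint8)
n,_,st,ce=cv2.connectedComponentsWithStats(m)
for i in range(1,n):
    if st[i,4]>30: print("brass",st[i],ce[i],ray(ci,ce[i],.058).round(4))
for n in("stage","stage_center","button_top","lever_mark","paddle","rider_mark"):
    for d in spotter.find_in(n,"wrist")[:1]:
        w=world(ci,d["location"]);print(n,round(d["score"],2),w.round(3),proj(ci,w).round())
save("w1",cv2.resize(im[:300,120:480],None,fx=2.2,fy=2,interpolation=cv2.INTER_CUBIC) if 0 else cv2.resize(im[:270,160:480],None,fx=2.2,fy=2.2,interpolation=cv2.INTER_CUBIC))
print(bot.state()["time"])
E
```

```text
brass [303 190  14  14 183] [309.94535519 196.50273224] [0.4827 0.0606 0.058 ]
stage 0.68 [0.592 0.05  0.065] [318. 111.]
button_top 0.72 [ 0.48  -0.328  0.051] [592. 197.]
lever_mark 0.82 [0.591 0.062 0.069] [308. 112.]
paddle 0.66 [0.587 0.058 0.069] [311. 116.]
rider_mark 0.65 [0.483 0.061 0.058] [310. 196.]
5.1083
```

View pics/w1.png

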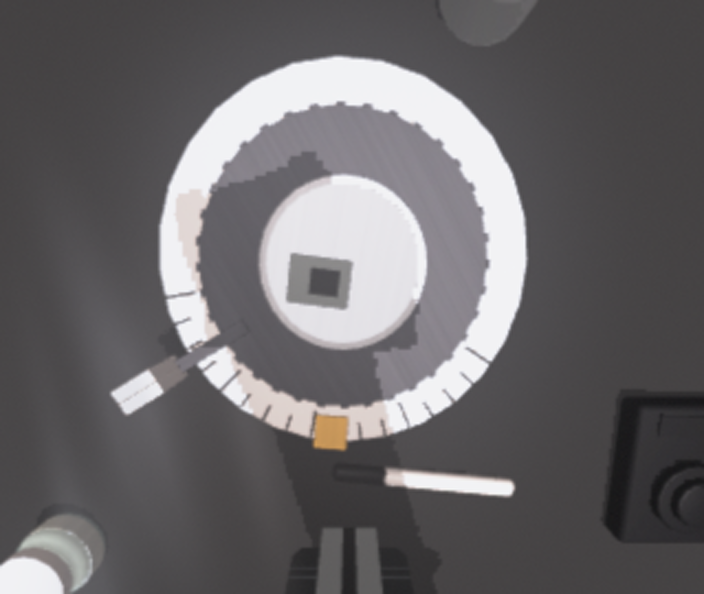

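```bash
python3 - <<'E'
from h import *
from scipy.optimize import least_squares
d=np.load("w1.npz");ci={k:(d[k] if d[k].ndim else float(d[k])) for k in d.files if k!="im"}
t=np.linspace(0,2*np.pi,181)
def ext(c,r,z):
    p=np.array([proj(ci,[c[0]+r*np.cos(a),c[1]+r*np.sin(a),z]) for a in t]);return np.array([p[:,0].min(),p[:,0].max(),p[:,1].min(),p[:,1].max()])
M={"glass":(.046,.069,[259,427,173,349]),"ring":(.080,.067,[197,488,103,407]),"drum":(.105,.055,[160,527,57,440])}
for k,(r,z,m) in M.items():
    m=np.array(m)/2.2+[160,160,0,0]
    s=least_squares(lambda c:ext(c,r,z)-m,[.58,.05]);print(k,s.x.round(4),s.fun.round(1))
C=s.x
pts={"rider":((331.5,432),.059),"armA":((243,325),.069),"armB":((182,362),.069),"padtop":((136,387),.112),"padoutL":((122,404),.112)}
for k,((u,v),z) in pts.items():
    p=ray(ci,(160+u/2.2,v/2.2),z)[:2];q=p-C;print(k,p.round(4),np.linalg.norm(q).round(4),np.degrees(np.arctan2(q[1],q[0])).round(1))
E
```

```text
glass [0.5817 0.0522] [ 0.1 -0.1  0.3 -0.3]
ring [0.5812 0.0525] [ 0.3 -0.3  0.2 -0.3]
drum [0.5809 0.0521] [-0.3  0.3 -0.4  0.6]
rider [0.4831 0.0596] 0.0981 175.6
armA [0.5488 0.1089] 0.0653 119.5
armB [0.5277 0.145 ] 0.1071 119.8
padtop [0.5218 0.1578] 0.1212 119.2
padoutL [0.5129 0.166 ] 0.1327 120.8
```

```bash
cat >> h.py <<'E'
from scipy.spatial.transform import Rotation as R
C=np.array([.5812,.0523]); RID=175.6
def pose(th,d,z,sgn,r=.122):
    a=np.radians(th);p=C+r*np.array([np.cos(a),np.sin(a)])-d*np.array([-np.sin(a),np.cos(a)])
    return np.r_[p,z],(R.from_euler('z',th+sgn*90,degrees=True)*R.from_euler('x',np.pi)).as_rotvec()
E
python3 - <<'E'
from h import *
for sgn in(1,-1):
  for th,d,z in((119.5,.045,.31),(119.5,.045,.253),(119.5,.018,.253),(148,.018,.253),(175.6,.018,.253),(175.6,.04,.253)):
    q=solver.ik(*pose(th,d,z,sgn)); print(sgn,th,d,z,None if q is None else np.round(q,2))
E
```

```text
1 119.5 0.045 0.31 [ 0.33  0.7  -1.08  1.52  0.63  1.31  1.27]
1 119.5 0.045 0.253 [ 0.33  0.78 -1.08  1.58  0.72  1.23  1.2 ]
1 119.5 0.018 0.253 [ 0.37  0.73 -1.08  1.66  0.68  1.18  1.21]
1 148 0.018 0.253 [ 0.48  0.61 -1.08  1.81  0.6   1.09  1.76]
1 175.6 0.018 0.253 [-0.95  0.42  0.94  1.96 -0.41  0.96 -3.03]
1 175.6 0.04 0.253 [-1.1   0.52  1.13  1.95 -0.55  1.03 -2.94]
-1 119.5 0.045 0.31 [ 0.17  0.57 -0.77  1.52  0.41  1.22 -1.72]
-1 119.5 0.045 0.253 [ 0.15  0.63 -0.73  1.59  0.45  1.1  -1.75]
-1 119.5 0.018 0.253 [ 0.18  0.58 -0.73  1.66  0.43  1.07 -1.74]
-1 148 0.018 0.253 [ 0.31  0.49 -0.8   1.82  0.41  1.01 -1.22]
-1 175.6 0.018 0.253 [ 0.51  0.45 -0.9   1.91  0.42  0.98 -0.67]
-1 175.6 0.04 0.253 [ 0.46  0.46 -0.91  1.9   0.43  0.99 -0.72]
```

```bash
python3 - <<'E'
from h import *
bot.movep(*pose(119.5,.045,.32,-1))
p,r=pose(119.5,.045,.253,-1);bot.movel(p,r,.15)
f0=np.array(bot.state()["wrist_force"])
p,r=pose(119.5,.012,.253,-1)
print("contact",bot.movel(p,r,.03,force_limit=1.5))
s=bot.state();a=np.radians(119.5);t=np.array([-np.sin(a),np.cos(a)]);pp,_=pose(119.5,0,.253,-1)
print("d at contact",-(s["eef_pos"]-pp)[:2]@t, s["wrist_force"]-f0,s["time"])
for th in np.linspace(124,168,6):
    p,r=pose(th,.018,.253,-1)
    if bot.movel(p,r,.06,force_limit=15): print("STOP",th);break
s=bot.state();print(s["wrist_force"]-f0,s["time"])
p,r=pose(th,.035,.253,-1);bot.movel(p,r,.1)
bot.movel([p[0],p[1],.32],r,.2)
bot.movep([.51,.05,.45],R.from_euler('x',np.pi).as_rotvec());bot.pause(.3)
ci=camera_info("wrist");im=capture("wrist")
np.savez("w2.npz",im=im,**{k:np.array(v) for k,v in ci.items()})
save("w2",cv2.resize(im[:270,160:480],None,fx=2.2,fy=2.2,interpolation=cv2.INTER_CUBIC));print(bot.state()["time"])
E
```

```text
contact True
d at contact 0.014984492159597068 [ 0.46625245 -0.19987688 -1.30598476] 7.4083
[ 1.06926922 -0.48340388 -2.18021981] 10.0
12.1167
```

View pics/w2.png

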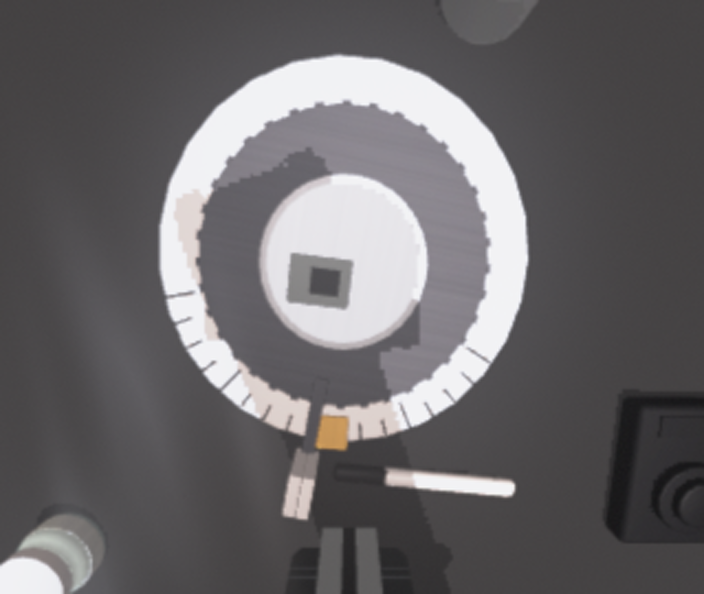

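The arm now runs from (321,380) to (312,447) in the crop, just short of the rider, and the rider and chip have not moved. I'll measure the arm angle and push the remainder.

```bash
python3 - <<'E'
from h import *
d=np.load("w2.npz");ci={k:(d[k] if d[k].ndim else float(d[k])) for k in d.files if k!="im"}
for (u,v),z in(((321,383),.069),((313,440),.069),((298,493),.112)):
    p=ray(ci,(160+u/2.2,v/2.2),z)[:2];q=p-C;print(p.round(4),np.linalg.norm(q).round(4),np.degrees(np.arctan2(q[1],q[0])).round(2))
E
```

```text
[0.5155 0.0654] 0.067 168.75
[0.4811 0.0705] 0.1018 169.68
[0.4641 0.0765] 0.1196 168.34
```

```bash
python3 - <<'E'
from h import *
p,r=pose(168,.04,.32,-1);bot.movep(p,r)
bot.movel([p[0],p[1],.253],r,.15)
p,r=pose(168,.022,.253,-1);bot.movel(p,r,.08)
for th in(171.5,174.6):
    p,r=pose(th,.018,.253,-1);print(bot.movel(p,r,.03,force_limit=15))
bot.pause(.2)
p,r=pose(174.6,.035,.253,-1);bot.movel(p,r,.1)
bot.movel([p[0],p[1],.32],r,.2)
bot.movep([.51,.05,.45],R.from_euler('x',np.pi).as_rotvec());bot.pause(.3)
ci=camera_info("wrist");im=capture("wrist")
np.savez("w3.npz",im=im,**{k:np.array(v) for k,v in ci.items()})
save("w3",cv2.resize(im[140:240,250:370],None,fx=6,fy=6,interpolation=cv2.INTER_CUBIC));print(bot.state()["time"])
bot.movep([.45,-.33,.42],R.from_euler('x',np.pi).as_rotvec());bot.pause(.2)
ci=camera_info("wrist");im=capture("wrist");save("w4",im)
np.savez("w4.npz",im=im,**{k:np.array(v) for k,v in ci.items()})
for n in("button_top","box"):
  for d in spotter.find_in(n,"wrist")[:3]:
    w=world(ci,d["location"]);print(n,round(d["score"],2),w.round(3),proj(ci,w).round())
print(bot.state()["time"])
E
```

```text
False
False
17.4083
button_top 0.86 [ 0.51  -0.469  0.052] [437. 132.]
button_top 0.72 [ 0.477 -0.335  0.048] [323. 160.]
button_top 0.61 [ 0.436 -0.181  0.05 ] [201. 192.]
box 0.96 [ 0.495 -0.327  0.03 ] [316. 143.]
box 0.87 [ 0.525 -0.462  0.027] [425. 119.]
box 0.64 [ 0.453 -0.188  0.034] [210. 176.]
19.1917
```

View pics/w3.png

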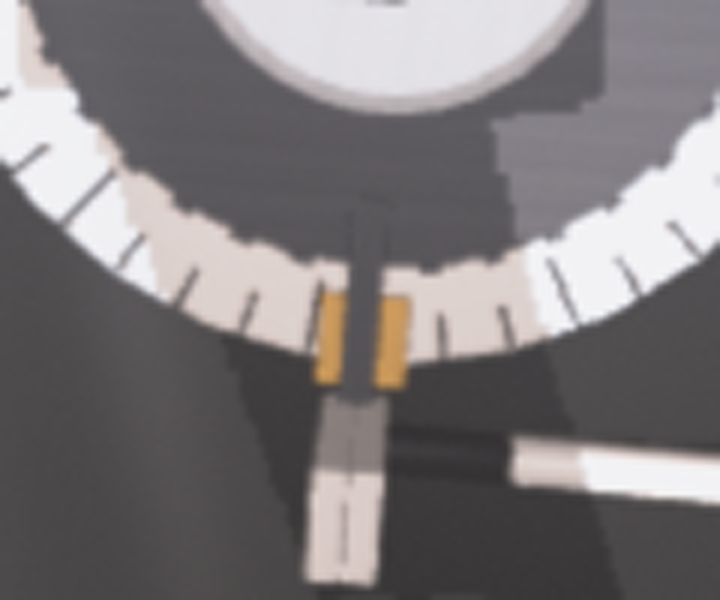

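View pics/w4.png

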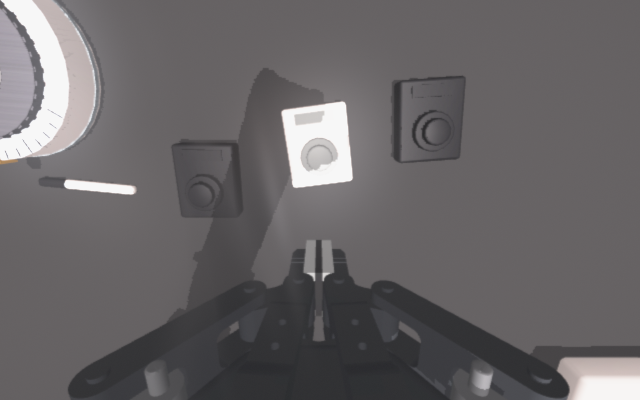

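The arm is centred: the rider spans about 317–408 in the crop and the arm 345–380, so their middles agree within 1 mm. In w4 the white box shows its grey button at (319,153), between the two black look-alikes. Now I press it.

```bash
python3 - <<'E'
from h import *
d=np.load("w4.npz");ci={k:(d[k] if d[k].ndim else float(d[k])) for k in d.files if k!="im"}
b=ray(ci,(319,154),.052);print("button",b.round(4))
r=R.from_euler('x',np.pi).as_rotvec()
bot.movep([b[0],b[1],.27],r);bot.movel([b[0],b[1],.235],r,.1)
f0=np.array(bot.state()["wrist_force"])
print("hit",bot.movel([b[0],b[1],.212],r,.02,force_limit=14))
s=bot.state();print(s["eef_pos"],s["wrist_force"]-f0)
bot.pause(.2);s=bot.state();print(s["eef_pos"],s["wrist_force"]-f0)
bot.movel([b[0],b[1],.30],r,.1)
bot.movep([.45,.0,.45],r);bot.pause(.3)
im=capture("wrist");save("w5",im);print(bot.state()["time"])
E
```

```text
button [ 0.4842 -0.3299  0.052 ]
hit True
[ 0.48443398 -0.32984534  0.21963554] [-1.3210878   1.2212363   5.01442013]
[ 0.48438802 -0.32986196  0.21957714] [-0.40257244  0.40184112  5.67241285]
24.0583
```

View pics/w5.png

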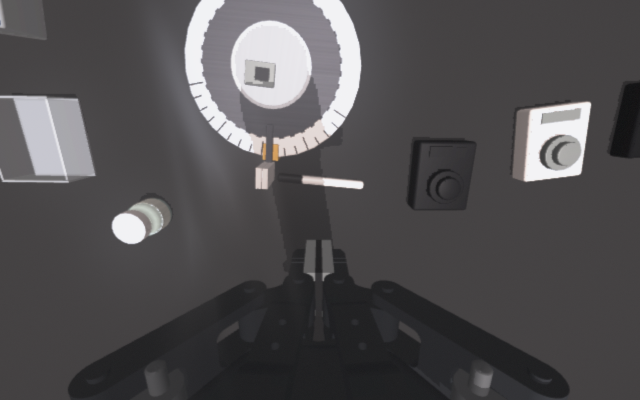

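The trigger at 14 N suggests the button bottomed, but the force settled at only 5.7 N. A second, firmer press costs little and makes sure.

```bash
python3 - <<'E'
from h import *
r=R.from_euler('x',np.pi).as_rotvec();b=[.4842,-.3299]
bot.movep([*b,.27],r);bot.movel([*b,.235],r,.1);bot.pause(.2)
f0=np.array(bot.state()["wrist_force"])
for z in np.arange(.226,.2125,-.0015):
    h=bot.movel([*b,z],r,.02,force_limit=25);bot.pause(.1);s=bot.state()
    F=(s["wrist_force"]-f0)[2];print(round(z,4),s["eef_pos"][2].round(4),F.round(1),h)
    if h or F>15: break
bot.pause(.2)
bot.movel([*b,.30],r,.1)
bot.movep([.50,.05,.45],r);bot.pause(.3)
im=capture("wrist");save("w6",cv2.resize(im[140:240,250:370],None,fx=5,fy=5));print(bot.state()["time"])
E
```

```text
0.226 0.226 -0.4 False
0.2245 0.2248 1.9 False
0.223 0.2232 2.8 False
0.2215 0.2217 2.0 False
0.22 0.2202 3.2 False
0.2185 0.2195 8.8 False
0.217 0.2194 15.9 False
32.0083
```

View pics/w6.png

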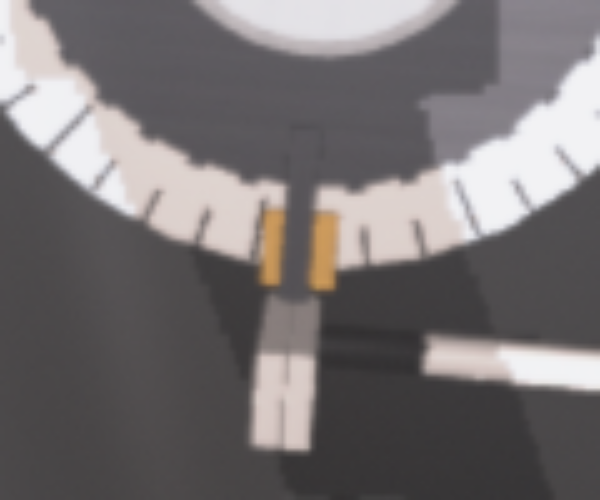

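The button bottomed out against its stop at 15.9 N. The arm is still centred, with the rider spanning about 261–338 and the arm 285–315 in the crop. The robot is clear of everything, so I'm handing in.

```bash
python3 -c "
from workcell import job,bot
job.close_job();print(bot.state()['time'])"
```

```text
the job is handed in; nothing more can be done
the job is handed in; nothing more can be done
```

I finished the job and handed it in at about 32 s of robot time, inside the 58 s limit. It reports no verdict, so the results below are from my own checks.

- **Lever:** I pushed the paddle counter-clockwise with the closed fingertips, first to about 169°, then to the rider at 175.6° after a look. The last close picture shows the arm within about 1 mm of the rider's centre.
- **Button:** I pressed the white box's grey button twice and released it both times. The first press stopped on its force limit but settled at only 5.7 N, so I repeated it. The second bottomed against the stop at 15.9 N. I did not measure that the button came back up; I lifted the robot clear after each press, and the picture after the first one shows nothing odd.
- **Everything else:** The rider, chip, pen, jar and tub looked unmoved in the wrist pictures. I did not re-check the bottle, beaker and tip rack at the end, but the robot never went near them.

No check failed. The only doubtful reading was that low force on the first press, which the second press settled.

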